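Fit the desiccant canister and hold the dry box's panel down on its gasket

TASK

Hang the desiccant canister by its wire bail on the twin hook inside the open dry box and let go of it, and turn the red quarter-turn fastener until its wing lines up with the slot in the access panel. Then swing the panel shut so that the wing comes up through the slot, and press it fully home against the frame, squeezing the gasket flat. Finish while still pressing the panel down with the gripper, so that I can lock the fastener; do not lock it yourself, and do not push the bottles and the cup about.

Things in the scene. Friction and masses are not known exactly. Their poses are not given: they have to be found in the camera images.
- dry_box: Blue-grey sheet-metal dry box, open at the top, fixed; 200 (its x) x 240 (its y) mm, rim 130 mm high; a round dial is on its near (-x) wall. Origin at the centre of its underside, z up, +x away from the robot, +y left. Opening in the rim: x -88 to +88, y -50 to +105 mm. Chamber floor 10 mm up; two closed vials, 60 mm high, stand along its right side (y below -40 mm) and stay there.
- hook_seat (a point): Where the bail is to rest, midway between the two prongs of the steel hook in the box, at the height of the prongs' top: 103 mm above the table (27 below the rim), x +30, y +27 mm in the box's frame. The bail then lies along the box's y across both prongs, between the upturned tips and the far wall (67 mm behind); the canister's underside clears the chamber floor by 13 mm.
- hook: The twin hook; its origin and axes are those of the dry box. Two level prongs, bars 7 mm thick, 30 mm to either side of hook_seat along y, come from the far (+x) wall toward the robot and end in tips that rise 11 mm above hook_seat, 14 to 23 mm nearer the robot than it. The canister's body cannot pass the prongs from above: lower it in front of the tips, slip the bail over them.
- canister: Desiccant canister: perforated aluminium box with blue rims, 47 (its x) x 97 (its y) x 40 mm high, 0.11 to 0.22 kg, standing on the table to the right of the dry box. Origin at the centre of its underside, z up. A rigid wire bail stands up from its two ends.
- bail (a point): Middle of the bail's level top bar, which runs along the canister's y: 84 mm above the canister's underside, 44 mm above its top. Wire 8 mm thick, straight to 36 mm on either side (bail 95 mm wide on centres); a black sleeve 10 mm thick covers the middle 34 mm: grip it there, jaws closing along the canister's x.
- wing (a joint): Angle of the red quarter-turn fastener (rad), growing counter-clockwise from above. 0: wing along the box's y, lined up with the panel's slot; 1.57: across it, locked. Turns from -0.35 to 1.6 with no click or stop at 0, takes 0.05 N m, stays where left. Within about 0.15 of 0 it passes the slot; else it stops the panel about 30 mm too high.
- wing_grip (a point): On the fastener's upright axis at the height to grip: 159 mm above the table, x 0, y -84 mm in the box's frame. The wing is a red bar 34 mm long, 10 mm thick, from 14 to 38 mm above the ledge (rim height) it stands on. Its frame turns with the wing: y along it, x across. A gasket strip 9 mm high lies on the ledge parallel to the box's x, 25 mm from this axis toward the opening.
- panel (a joint): Opening angle of the panel (rad). 0: shut, flush on the frame; 1.57: upright; at most 2.1. Friction hinge: the panel stays where left and takes 2 to 5 N at 190 mm from the hinge to move. The gasket holds it 0.02 to 0.03 open unless pressed; pressing it flush takes 8 to 9 N at 190 mm from the hinge.
- panel_hinge (a point): Middle of the hinge axis, parallel to the box's x along its left edge: x 0, y +118, z 136.5 mm in the box's frame; fixed. The panel is a stiff light grey sheet 202 mm wide, reaching 239 mm from the axis, 5 mm thick with its middle plane through the axis; shut, it extends toward the box's -y.
- panel_press (a point): A bare place to press, on the panel's outer face (upper when shut), 190 mm from the hinge axis, 55 mm from the panel's midline on the -x (robot) side; moves with the panel, z out of the outer face.
- panel_slot (a point): Middle of the slot for the wing, on the panel's outer face, on its midline 203 mm from the hinge axis: 16 mm wide, 48 mm long (away from the hinge), steel rimmed. With the panel shut the wing stands 29 mm out of it. Moves with the panel.
- gel_cup: Green measuring cup with a clear lid, 59 mm wide, 49 mm high; bystander. Origin at the centre of its underside.
- glue_bottle: White squeeze bottle, 38x47x110 mm; bystander. Origin at the centre of its underside.
- flux_bottle: Blue squeeze bottle with a nozzle, 24 mm thick, 82 mm high; bystander. Origin at the centre of its underside.

How it is judged (in metres and radians):
On the way:
1. with the panel still open, the canister hangs on the hook, let go of, and the wing is lined up with the slot (contact force between canister and hook above 0.5 N and contact force between canister and the fingers below 0.1 N and z of canister in the frame of dry_box above 0.016 m and value of joint wing between -0.17 and 0.17 rad and value of joint panel above 0.5 rad), for 0.2 s.
At the end, for the whole second after the job is handed in: The panel is within 0.012 rad of fully shut with the gasket squeezed, pressed by the robot with more than 3 N; the wing stands in the slot within 0.25 rad of lined up (not locked); the canister hangs from the hook by its bail, upright within 0.25 rad, clear of the floor of the box and at rest (value of joint panel below 0.012 rad and contact force between any of the fingers, the arm and panel above 3 N and value of joint wing between -0.25 and 0.25 rad and contact force between canister and hook above 0.5 N and z of canister in the frame of dry_box above 0.016 m and angle between canister's own z axis and vertical below 0.25 rad and linear speed of canister below 0.05 m/s); the arm keeps its last pose, push and grip.
It fails at once if a bystander (cup or bottle) was pushed more than 40 mm or knocked over (distance of any of gel_cup, glue_bottle, flux_bottle from where it was at the start of the episode above 0.04 m or angle between any of gel_cup, glue_bottle, flux_bottle's own z axis and vertical above 0.6 rad).
It also fails if it takes over 72 s, if anything falls off the work surface, if the arm or the gripper's body presses on something with over 40 N, if the wrist force passes 120 N, or if a joint passes its speed limit or range.

ROBOT

A 7-joint arm with a two-finger parallel gripper is mounted at the origin on a cart in front of the work surface, level with it; the furniture and walls round the work are solid. World frame = base frame: x ahead of the robot, y to its left, z up, the work surface at z = 0. Lengths are in m, angles in degrees, forces in N, time in s.
With the tool pointing down it reaches from about 0.425 to 0.875 m from the base axis. Payload 4.7 kg.
Tool frame: the origin (TCP) lies midway between the tips of the shut fingers; the grasp point (between the pads) lies 19 mm behind it; z points along the fingers, x is the direction in which the jaws open and shut, and the axes are right-handed (so a half turn about z gives the same grasp; the last joint's range is limited). The gripper opens to 87 mm and grips with 3 to 60 N. Pads are 19 mm wide; open, the fingers measure 117 mm over their backs; the gripper's body (75 mm by 190 mm) begins 51 mm behind the grasp point.
Start: joints at [-68.978, 18.392, -4.016, 83.108, 1.295, 78.541, -3.26], TCP at [0.225, 0.61, 0.223] pointing down, gripper open.
Joint ranges: [-163.93, 163.93], [-17.29, 119.83], [-79.2, 71.16], [3.27, 140.29], [-89.18, 269.18], [5.43, 117.66], [-154.24, 154.24]. Speed limits (degrees/s): [147.25, 147.25, 180, 180, 180, 180, 180].

INTERFACE

Orientations are given as [roll, pitch, yaw] about the fixed x, y, z axes, in that order (R = Rz(yaw) Ry(pitch) Rx(roll)).
In Python, from cell import telemetry, optics, env gives the robot as it stands.
- The arm moves only by the tool arm_command, never from a script. Its arguments are lists of equal length, an entry for each row: "translation": the shift along the tool's x, y, z in cm, a list of three; "twist": the turn about the tool's z in degrees. In form: {"translation": [[x, y, z], ...], "twist": [twist, ...]}. A call has 1 to 10 rows; each row shifts and turns the pose as measured when the row begins, along the tool's axes as they then stand; what a row does not reach is not made up. A row lasts 1/8 s, in which the tool goes at most 62.5 mm and 10.7 degrees, less where a joint would pass 70% of its speed; a pose out of reach is approached as far as the arm can. A call is refused whole if a number of a shift passes 6.25 or a number of a turn 10.7, either way. A call with a gripper value outside its range is refused whole. "grip" is the opening in per cent of the stroke, from 0 (shut) to 100 (fully open), set as the call begins (left out, the last holds). The fingers move at their own pace and stop on an object; "force" is the grip in N (left out, the last holds). Time passes only in rows, so rows that do not move let the fingers close. It gives the time, the measured TCP pose, the force and the opening at its end, in the units of the state.
- telemetry.get_obs(): the state, without advancing time (a new reading comes with each control period).
- optics.read_camera(name): name is "side" or "top"; returns a dict with "img" (480x640x3 uint8, blue, green, red), "fx", "fy", "cx", "cy" (pixels), "extrinsics" (4x4, takes a point from camera to world coordinates). Camera axes: x right, y up, looking along -z (the intrinsics and any distortion apply to the point x, -y, -z); pixel columns grow to the right and rows downward; lengths in m; the calibration is good to about 2 mm. A picture is of the moment at which its call begins. There is no depth.
- env.sign_off(): hands the job in, once; it reports no verdict.
The state is a dict: "time_s": time; "qpos": joint angles; "joint_velocities": joint speeds; "effort": joint torques, N m; "tool_pos": TCP position; "tool_rot": TCP orientation; "force": force on the tool from outside, world axes, zero at the start; "wrist_torque": the same for the moment, N m; "grip_width": finger opening in m.
Only numpy, scipy, OpenCV 4.12 (cv2) and the standard library are available. Lean on these libraries where they do the work, as an engineer would, in place of code of your own. Each camera call takes 0.05 s, during which the arm holds its last target. There are 200 camera calls.

## Working session

There is one attempt and no reset: what is moved stays moved. The work goes in short steps, Python scripts to look and compute and a tool call to move; the robot and the scene stay as the last step left them, time stands still between calls to the robot, and variables do not carry over. Pictures are saved under pics/ and viewed, about 8 in all and at most 12, crops included, and the job is handed in when it is done.

Besides the shell and the picture viewer there is one more tool, called after "Call:" as a command line: name --pt "numbers of a row" for each row, then --argument value for the rest. arm_command: Moves the arm, as the interface text tells. Its arguments: {"type":"object","properties":{"translation":{"type":"array","items":{"type":"array","items":{"type":"number"}}},"twist":{"type":"array","items":{"type":"number"}},"grip":{"type":"number"},"force":{"type":"number"}},"required":["translation","twist"]}

```bash
mkdir -p pics; ls
cat > h.py <<'E'
import numpy as np, cv2
from cell import telemetry, optics, env
def cam(n,f=None):
    c=optics.read_camera(n)
    if f: cv2.imwrite('pics/'+f,c['img'])
    return c
def ray(c,u,v):
    E=np.array(c['extrinsics']); d=E[:3,:3]@np.array([(u-c['cx'])/c['fx'],-(v-c['cy'])/c['fy'],-1]); return E[:3,3],d
def atz(c,u,v,z):
    o,d=ray(c,u,v); return o+d*(z-o[2])/d[2]
def proj(c,p):
    E=np.array(c['extrinsics']); q=E[:3,:3].T@(np.array(p)-E[:3,3]); return c['cx']+c['fx']*q[0]/-q[2], c['cy']-c['fy']*q[1]/-q[2]
E
python3 - <<'E'
from h import *
for n in('side','top'):
    c=cam(n,n+'0.png'); print({k:v for k,v in c.items() if k!='img'})
print(telemetry.get_obs())
E
```

```text
pics
{'fx': 593.8503428469758, 'fy': 593.8503428469758, 'cx': 325.44270591437225, 'cy': 247.72138289283, 'extrinsics': array([[ 0.60891908,  0.69910258, -0.37479745, -0.07339901],
       [-0.79322649,  0.53484149, -0.29109504, -0.47184388],
       [-0.00304807,  0.47455259,  0.88022187,  1.52951433],
       [ 0.        ,  0.        ,  0.        ,  1.        ]])}
{'fx': 499.7808316441677, 'fy': 499.7808316441677, 'cx': 318.58080309109636, 'cy': 234.82519031798282, 'extrinsics': array([[-0.02556981,  0.96642963, -0.25565591,  0.24049521],
       [-0.99965617, -0.0232332 ,  0.01215607,  0.01414036],
       [ 0.00580828,  0.25587884,  0.96669141,  1.20571891],
       [ 0.        ,  0.        ,  0.        ,  1.        ]])}
{'time_s': 0.1, 'qpos': array([-68.9791046 ,  18.43343022,  -4.01521287,  83.1695201 ,
         1.29577307,  78.54047583,  -3.25850188]), 'joint_velocities': array([ 0.01216722, -0.04033246,  0.07114767, -0.1621335 , -0.02498286,
       -0.15894351,  0.03075378]), 'effort': array([-2.45564743e-04, -4.92571056e+01, -4.05643154e-01, -3.13404357e+01,
       -6.40578778e-02,  3.93481844e-02,  5.12696829e-05]), 'tool_pos': array([0.22446251, 0.60947523, 0.22157242]), 'tool_rot': array([1.79993602e+02, 9.81508727e-02, 6.97900792e+01]), 'force': array([-0.58307009, -0.20163604,  0.169649  ]), 'wrist_torque': array([0.00070078, 0.03813615, 0.00163125]), 'grip_width': 0.08688394387933233}
```

View pics/top0.png

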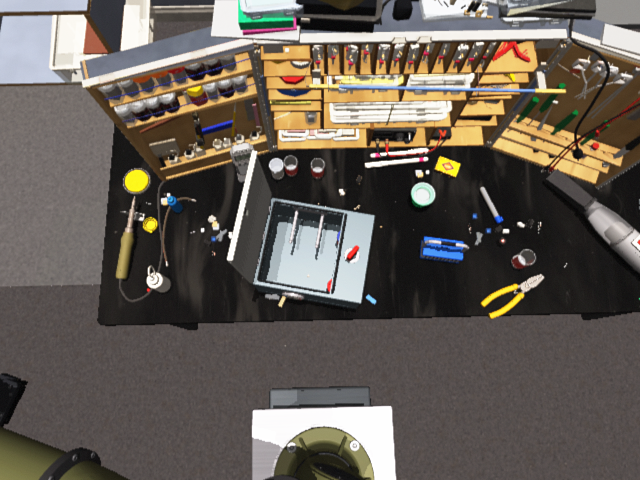

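View pics/side0.png

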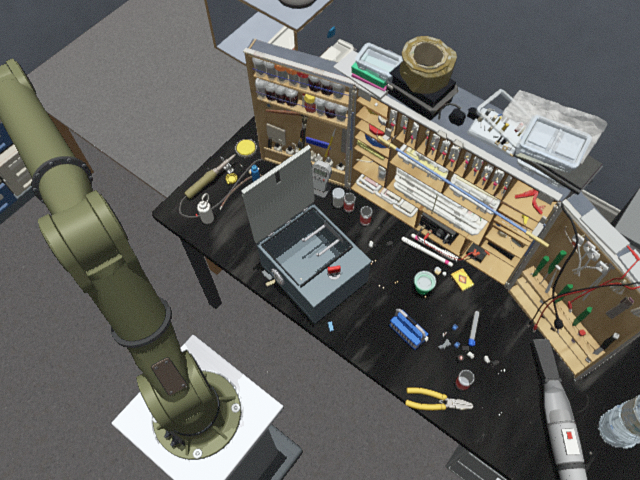

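Both cameras see the box (top ~(310,250), side ~(310,260)) and the canister (top ~(443,248), side ~(409,328)). I'll combine enlarged crops of both in one picture.

Run:
```python
from h import *
t=cv2.imread('pics/top0.png'); s=cv2.imread('pics/side0.png')
def crop(im,x,y,w,h,k): return cv2.resize(im[y:y+h,x:x+w],None,fx=k,fy=k,interpolation=cv2.INTER_CUBIC)
a=crop(t,220,140,160,170,3.5); cv2.imwrite('pics/tb.png',crop(t,220,140,160,120+50,3.5))
b=crop(t,410,220,64,60,5); d=crop(s,380,300,64,60,5)
# layout: top box 160x170 @3 ->480x510 ; canisters 320x300 stacked
o=np.zeros((600,800,3),np.uint8); A=crop(t,220,140,160,170,3); o[:510,:480]=A; o[:300,480:]=b; o[300:,480:]=d
cv2.imwrite('pics/m1.png',o)
cv2.imwrite('pics/m2.png',crop(s,230,140,160,190,3.1))
```

```text
(no output)
```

View pics/m1.png

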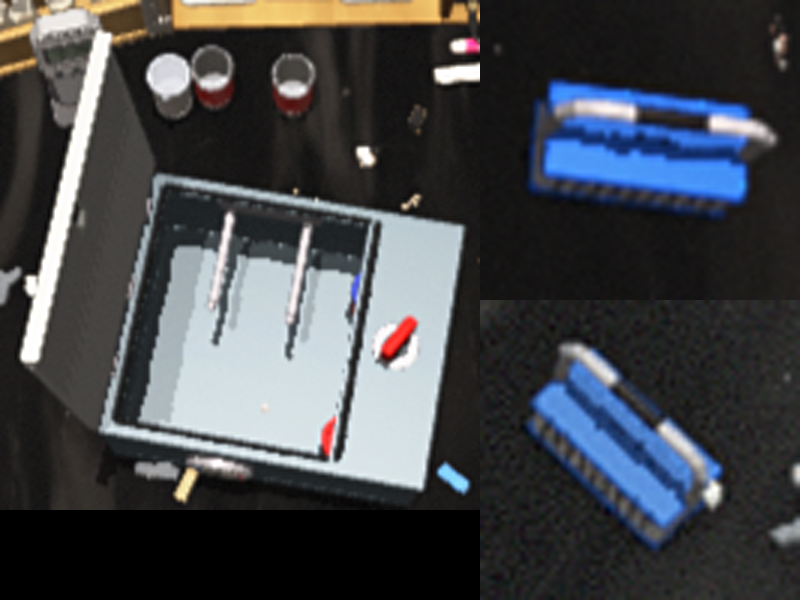

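View pics/m2.png

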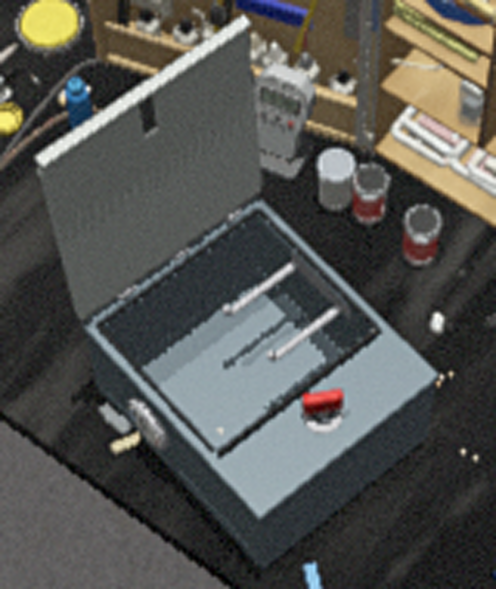

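Corners and marks read off (full-image pixels in the script). Solve for the poses.

```bash
cat > fit.py <<'E'
from h import *
from scipy.optimize import least_squares
T=cam('top');S=cam('side')
def fit(pts,model,x0):
    f=lambda p: np.concatenate([np.array(proj(c,model(p,k)))-uv for c,k,uv in pts])
    r=least_squares(f,x0,loss='soft_l1'); return r.x,np.round(f(r.x),1)
K=[(-1,1),(1,1),(1,-1),(-1,-1)]
tp=[(253.7,284.3),(272.3,198.7),(374.7,215.3),(360.7,303)]
sp=[(258.4,244.2),(314.2,205.5),(371.6,262.3),(314.2,306.5)]
def B(p,q):
    c,s=np.cos(p[2]),np.sin(p[2]); return np.array([p[0]+c*q[0]-s*q[1],p[1]+s*q[0]+c*q[1],q[2]])
pts=[(T,(.1*a,.12*b,.13),np.array(u)) for (a,b),u in zip(K,tp)]+[(S,(.1*a,.12*b,.13),np.array(u)) for (a,b),u in zip(K,sp)]
box,r=fit(pts,B,[.55,.05,0]); print('box',box[:2],np.degrees(box[2]),r)
def tri(a,b):
    o,d=ray(T,*a);p,e=ray(S,*b); t=np.linalg.lstsq(np.c_[d,-e],p-o,rcond=None)[0]
    A,Bq=o+d*t[0],p+e*t[1]; return (A+Bq)/2,np.linalg.norm(A-Bq)
c0=[tri((441.4,242.6),(407.2,317.4)),tri((456,244.4),(416.4,324.8)),tri((425,243),(397,310)),tri((469,247.6),(426.8,338.4))]
for x in c0: print('can',x)
w=[(T,(0,s),np.array(u)) for s,u in((-1,(347.7,257.3)),(1,(358.3,247.7)))]
for x in (tri((353,252.5),(334.2,268.9)),): print('wing c',x, 'expected',B(box,(0,-.084,.16)))
ends=[atz(T,347.7,257.3,.165),atz(T,358.3,247.7,.165)];d=ends[1]-ends[0];print('wing yaw T',np.degrees(np.arctan2(d[1],d[0])),ends)
ends=[atz(S,327.7,270,.165),atz(S,340.3,267.7,.165)];d=ends[1]-ends[0];print('wing yaw S',np.degrees(np.arctan2(d[1],d[0])),ends)
pt=[(T,(.101,0),(255,152.7)),(T,(-.101,0),(229.3,260)),(S,(.101,0),(310,146.5)),(S,(-.101,0),(242.9,191.6))]
def P(p,k): return B(box,(k[0],.118-.239*np.cos(p[0]),.1365+.239*np.sin(p[0])))
print('panel',fit([(a,b,np.array(c)) for a,b,c in pt],P,[1.6]))
np.save('box.npy',box)
for n,q in dict(hook=(.03,.027,.103),wg=(0,-.084,.159),press=(-.055,-.072,.139)).items(): print(n,B(box,q).round(4))
E
python3 fit.py
```

```text
box [0.49207193 0.00682888] -11.722480978472682 [-0.3 -0.5 -0.3 -0.9  1.9  0.7  2.   0.6 -1.9 -0.  -0.8 -2.4  0.3 -1.3
  0.   0.4]
can (array([ 0.51379239, -0.28665795,  0.07182941]), np.float64(0.0017748574758482654))
can (array([ 0.50695649, -0.31796442,  0.08108096]), np.float64(0.000700987178415255))
can (array([ 0.51795722, -0.25147511,  0.06032618]), np.float64(0.0012013071336676362))
can (array([ 0.50521262, -0.3572268 ,  0.04948891]), np.float64(0.002091747712030527))
wing c (array([ 0.47757473, -0.07235609,  0.15245694]), np.float64(0.00040959567660848133)) expected [ 0.47500552 -0.07541915  0.16      ]
wing yaw T -49.03308895822351 [array([ 0.46474636, -0.05967315,  0.165     ]), array([ 0.4851868 , -0.08321463,  0.165     ])]
wing yaw S -41.08509680679941 [array([ 0.45975006, -0.06461063,  0.165     ]), array([ 0.48459676, -0.08627442,  0.165     ])]
panel (array([1.6199928]), array([ 0.3, -1. ,  1. ,  0. , -1. , -0.7, -0.4, -0.5]))
hook [0.5269 0.0272 0.103 ]
wg [ 0.475  -0.0754  0.159 ]
press [ 0.4236 -0.0525  0.139 ]
```

Box yaw ≈ -11.7°, wing ≈ +0.97 rad, panel 1.62, canister near (0.51,-0.30), yaw ≈ -8°. I'll do the wing first, going over the panel.

```bash
cat > plan.py <<'E'
from h import *
import sys,json
# usage: plan.py step_cm x,y,z,yaw ...   (z = TCP height)
def wrap(a): return (a+180)%360-180
o=telemetry.get_obs(); p=np.array(o['tool_pos']); yaw=o['tool_rot'][2]
print('t',o['time_s'],'pos',p.round(4),'rot',np.round(o['tool_rot'],1),'F',np.round(o['force'],1),'w',round(o['grip_width'],4),'q',np.round(o['qpos']))
step=float(sys.argv[1]); tr=[];tw=[]
for a in sys.argv[2:]:
    g=np.array([float(v) for v in a.split(',')]); d=g[:3]-p; dy=wrap(g[3]-yaw)
    n=max(1,int(np.ceil(max(np.linalg.norm(d)*100/step,abs(dy)/10.)-1e-3)))
    for i in range(n):
        y=np.radians(yaw); w=d/n*100
        tr.append([round(w@v,2) for v in ([np.cos(y),np.sin(y),0],[np.sin(y),-np.cos(y),0],[0,0,-1])]); tw.append(round(-dy/n,1)); yaw+=dy/n
    p=g[:3]
for i in range(0,len(tr),10): print(json.dumps(dict(translation=tr[i:i+10],twist=tw[i:i+10])))
E
python3 plan.py 5.5 .2245,.6095,.44,69.8 .42,.25,.44,50 .475,-.0754,.30,44 .475,-.0754,.22,44
python3 - <<'E'
from h import *
c=cam('top')
print(atz(c,423,194,.04), 'sleeve ends', atz(c,441.4,242.6,.088),atz(c,456,244.4,.088),'corners',atz(c,425,243,.084),atz(c,469,247.6,.084))
c=cam('side');print('S', atz(c,407.2,317.4,.088),atz(c,416.4,324.8,.088))
E
```

```text
t 0.2 pos [0.2245 0.6096 0.2219] rot [1.80e+02 1.00e-01 6.98e+01] F [-0.3  0.   1.1] w 0.0872 q [-69.  18.  -4.  83.   1.  79.  -3.]
{"translation": [[-0.0, 0.0, -5.45], [-0.0, 0.0, -5.45], [-0.0, 0.0, -5.45], [-0.0, 0.0, -5.45], [-3.37, 3.85, 0.0], [-3.2, 3.99, 0.0], [-3.03, 4.12, 0.0], [-2.85, 4.25, 0.0], [-2.66, 4.37, 0.0], [-2.47, 4.48, 0.0]], "twist": [-0.0, -0.0, -0.0, -0.0, 2.5, 2.5, 2.5, 2.5, 2.5, 2.5]}
{"translation": [[-2.28, 4.58, 0.0], [-2.08, 4.68, 0.0], [-3.06, 3.59, 2.0], [-3.0, 3.64, 2.0], [-2.95, 3.68, 2.0], [-2.89, 3.72, 2.0], [-2.84, 3.77, 2.0], [-2.78, 3.81, 2.0], [-2.72, 3.85, 2.0], [0.0, 0.0, 4.0]], "twist": [2.5, 2.5, 0.9, 0.9, 0.9, 0.9, 0.9, 0.9, 0.9, -0.0]}
{"translation": [[0.0, 0.0, 4.0]], "twist": [-0.0]}
[ 0.64683808 -0.26095952  0.04      ] sleeve ends [ 0.51073045 -0.28275449  0.088     ] [ 0.5056495  -0.31607803  0.088     ] corners [ 0.51166281 -0.24572602  0.084     ] [ 0.49827829 -0.34660429  0.084     ]
S [ 0.50639677 -0.28843111  0.088     ] [ 0.50383349 -0.3185865   0.088     ]
```

Call:
arm_command --pt "0 0 -5.5" --pt "0 0 -5.5" --pt "0 0 -5.5" --pt "0 0 -5.5" --pt "-3.4 3.9 0" --pt "-3.2 4 0" --pt "-3 4.1 0" --pt "-2.9 4.3 0" --pt "-2.7 4.4 0" --pt "-2.5 4.5 0" --twist '[0, 0, 0, 0, 2.5, 2.5, 2.5, 2.5, 2.5, 2.5]' --grip 40

```text
time_s: 1.55
tool_pos: [0.3731, 0.3346, 0.4472]
tool_rot: [-180.0, 0.1, 54.8]
force: [0.7, 0.4, 0.0]
grip_width: 0.0347
```

Call:
arm_command --pt "-2.3 4.6 0" --pt "-2.1 4.7 0" --pt "-3.1 3.6 0" --pt "-3 3.6 0" --pt "-2.9 3.7 0" --pt "-2.9 3.7 0" --pt "-2.8 3.8 0" --pt "-2.8 3.8 0" --pt "-2.7 3.8 0" --pt "0 0 0" --twist '[2.5, 2.5, 1, 1, 1, 1, 1, 0, 0, 0]'

```text
time_s: 2.8
tool_pos: [0.4732, -0.1023, 0.4482]
tool_rot: [179.9, -0.3, 43.9]
force: [-0.0, -0.0, 0.2]
grip_width: 0.0349
```

```bash
python3 plan.py 5.5 .475,-.0754,.23,44
```

```text
t 2.8 pos [ 0.4732 -0.1023  0.4482] rot [179.9  -0.3  43.9] F [-0.  -0.   0.2] w 0.0349 q [-31.  -5.  37.  83.   3. 101.  50.]
{"translation": [[0.5, -0.45, 5.45], [0.5, -0.45, 5.45], [0.5, -0.45, 5.45], [0.5, -0.45, 5.45]], "twist": [-0.0, -0.0, -0.0, -0.0]}
```

Call:
arm_command --pt "0.5 -0.5 5.5" --pt "0.5 -0.5 5.5" --pt "0.5 -0.4 5.5" --pt "0.5 -0.4 5.5" --pt "0 0 0" --twist '[0, 0, 0, 0, 0]'

```text
time_s: 3.42
tool_pos: [0.4769, -0.0702, 0.2235]
tool_rot: [179.9, -0.5, 44.1]
force: [0.1, -0.0, 0.8]
grip_width: 0.0348
```

Run:
```python
from h import *
t=cam('top')['img'];s=cam('side')['img']
def crop(im,x,y,w,h,k): return cv2.resize(im[y:y+h,x:x+w],None,fx=k,fy=k,interpolation=cv2.INTER_CUBIC)
cv2.imwrite('pics/m3.png',np.hstack([crop(t,310,200,80,110,5),crop(s,290,200,80,110,5)]))
```

```text
(no output)
```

View pics/m3.png

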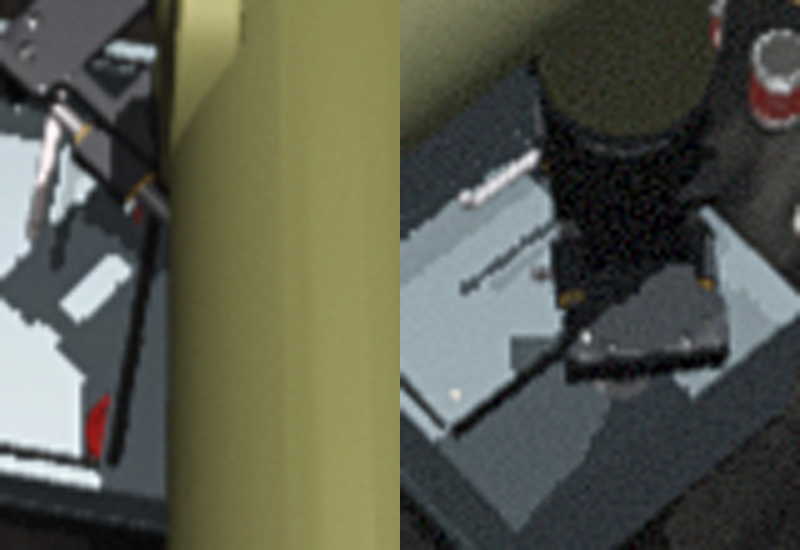

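```bash
python3 plan.py 3 .475,-.0754,.146,44
```

```text
t 3.525 pos [ 0.4806 -0.0715  0.2285] rot [179.5  -0.9  44. ] F [ 0.3 -0.2  0.1] w 0.0346 q [-31.  -5.  35. 107.   2.  76.  47.]
{"translation": [[-0.22, -0.04, 2.75], [-0.22, -0.04, 2.75], [-0.22, -0.04, 2.75]], "twist": [-0.0, -0.0, -0.0]}
```

The arm hides the wing in both views (top: fingers near crop (90,140); side: gripper over the wing spot); jaw margin ±12 mm is ample, so descend.

Call:
arm_command --pt "-0.2 0 2.8" --pt "-0.2 0 2.8" --pt "-0.1 0 2.6" --pt "0 0 0" --twist '[0, 0, 0, 0]'

```text
time_s: 4.03
tool_pos: [0.4893, -0.0755, 0.1586]
tool_rot: [178.6, -1.9, 44.0]
force: [-0.4, 0.5, 0.4]
grip_width: 0.0349
```

```bash
python3 plan.py 2 .475,-.0754,.146,44
```

```text
t 4.025 pos [ 0.4893 -0.0755  0.1586] rot [178.6  -1.9  44. ] F [-0.4  0.5  0.4] w 0.0349 q [-31.  -1.  37. 112.  -0.  66.  50.]
{"translation": [[-1.02, -1.0, 1.26]], "twist": [0.0]}
```

Call:
arm_command --pt "0 0 0" --pt "0 0 0" --twist '[0, 0]'

```text
time_s: 4.28
tool_pos: [0.4927, -0.0758, 0.1635]
tool_rot: [178.4, -2.3, 44.0]
force: [-0.5, -1.0, -0.1]
grip_width: 0.0349
```

Call:
arm_command --pt "-0.5 -0.5 0" --pt "-0.5 -0.5 0" --pt "0 0 0" --twist '[0, 0, 0]'

```text
time_s: 4.65
tool_pos: [0.4783, -0.0755, 0.1645]
tool_rot: [178.3, -2.4, 44.0]
force: [-0.2, 0.9, -0.8]
grip_width: 0.0347
```

```bash
python3 plan.py 2 .475,-.0754,.146,44
```

```text
t 4.65 pos [ 0.4783 -0.0755  0.1645] rot [178.3  -2.4  44. ] F [-0.2  0.9 -0.8] w 0.0347 q [-31.  -4.  36. 114.   2.  66.  49.]
{"translation": [[-0.23, -0.24, 1.85]], "twist": [0.0]}
```

Call:
arm_command --pt "-0.1 -0.2 0.8" --pt "-0.1 0 0.6" --pt "0 0 0.4" --pt "0 0 0.2" --pt "0 0 0.1" --pt "0 0 0" --twist '[0, 0, 0, 0, 0, 0]'

```text
time_s: 5.4
tool_pos: [0.4761, -0.0752, 0.1412]
tool_rot: [178.3, -2.3, 44.0]
force: [0.7, 0.4, 0.1]
grip_width: 0.0343
```

```bash
python3 plan.py 2 .475,-.0754,.146,44
```

```text
t 5.4 pos [ 0.4761 -0.0752  0.1412] rot [178.3  -2.3  44. ] F [0.7 0.4 0.1] w 0.0343 q [-31.  -2.  37. 116.   1.  63.  50.]
{"translation": [[-0.09, -0.06, -0.48]], "twist": [0.0]}
```

Call:
arm_command --pt "0 0 -0.2" --pt "0 0 -0.1" --pt "0 0 0" --pt "0 0 0" --twist '[0, 0, 0, 0]' --grip 0 --force 15

```text
time_s: 5.9
tool_pos: [0.4778, -0.0741, 0.1451]
tool_rot: [178.2, -2.6, 44.1]
force: [3.1, 1.4, -3.7]
grip_width: 0.0107
```

Call:
arm_command --pt "0 0 0" --pt "0 0 0" --pt "0 0 0" --pt "0 0 0" --pt "0 0 0" --pt "0 0 0" --pt "0 0 0" --pt "0 0 0" --pt "0 0 0" --pt "0 0 0" --twist '[4, 7, 8, 8, 8, 8, 6, 4, 2, 0]'

```text
time_s: 7.15
tool_pos: [0.4762, -0.0745, 0.1451]
tool_rot: [-179.1, -2.7, -12.6]
force: [1.1, 1.2, -0.6]
grip_width: 0.0101
```

Wing gripped (10.1 mm) and turned; contact confirms the box position to ~1 mm. Release and go for the canister.

Call:
arm_command --pt "0 0 0" --pt "0 0 0" --pt "0 0 -1" --pt "0 0 -3" --pt "0 0 -4" --pt "0 0 -2" --pt "0 0 -0.5" --twist '[0, 0, 0, 0, 0, 0, 0]' --grip 50

```text
time_s: 8.02
tool_pos: [0.4698, -0.0764, 0.255]
tool_rot: [-179.1, -2.6, -12.6]
force: [0.7, 0.3, -0.8]
grip_width: 0.0433
```

```bash
python3 plan.py 4.5 .508,-.3015,.22,-8 .508,-.3015,.13,-8
```

```text
t 8.025 pos [ 0.4698 -0.0764  0.255 ] rot [-179.1   -2.6  -12.6] F [ 0.7  0.3 -0.8] w 0.0433 q [-30.  -9.  33. 107.   4.  77. -10.]
{"translation": [[1.44, 3.52, 0.58], [1.39, 3.54, 0.58], [1.34, 3.56, 0.58], [1.3, 3.58, 0.58], [1.25, 3.59, 0.58], [1.2, 3.61, 0.58], [0.0, 0.0, 4.5], [0.0, 0.0, 4.5]], "twist": [-0.8, -0.8, -0.8, -0.8, -0.8, -0.8, -0.0, -0.0]}
```

Call:
arm_command --pt "1.4 3.5 0.6" --pt "1.4 3.5 0.6" --pt "1.3 3.6 0.6" --pt "1.3 3.6 0.6" --pt "1.3 3.6 0.6" --pt "1 3 0.6" --pt "0.2 0.6 2" --pt "0 0 2.5" --pt "0 0 2" --pt "0 0 1" --twist '[-0.8, -0.8, -0.8, -0.8, -0.8, -0.8, 0, 0, 0, 0]'

```text
time_s: 9.28
tool_pos: [0.5133, -0.3019, 0.1355]
tool_rot: [-179.2, -2.3, -7.3]
force: [0.2, 0.2, 0.0]
grip_width: 0.0438
```

```bash
python3 - <<'E'
from h import *
t=cam('top')['img'];s=cam('side')['img']
def crop(im,x,y,w,h,k): return cv2.resize(im[y:y+h,x:x+w],None,fx=k,fy=k,interpolation=cv2.INTER_CUBIC)
cv2.imwrite('pics/m4.png',np.hstack([crop(t,310,190,180,120,2.2),crop(s,350,270,100,120,2.2),]) if 0 else np.vstack([np.hstack([crop(t,400,200,80,80,5),crop(s,370,280,80,80,5)]),crop(s,230,140,160,40,5)]))
cv2.imwrite('pics/m4.png',np.hstack([crop(t,400,200,80,80,5),crop(s,370,280,80,80,5)]))
cv2.imwrite('pics/full4.png',np.hstack([cv2.resize(t,(400,300)),cv2.resize(s,(400,300))]))
cv2.imwrite('pics/m4.png',np.vstack([cv2.imread('pics/m4.png')[:300] if 0 else cv2.resize(cv2.imread('pics/m4.png'),(600,300)).repeat(1,0), cv2.resize(np.hstack([t,s]),(600,225))]))
E
python3 plan.py 4.5 .508,-.3015,.065,-8
```

```text
t 9.375 pos [ 0.5132 -0.302   0.1359] rot [-179.2   -2.3   -7.3] F [-0.5  0.5  0.3] w 0.0434 q [-12.  18.  48. 101. -16.  66.  34.]
{"translation": [[-0.26, 0.01, 3.54], [-0.26, 0.01, 3.54]], "twist": [0.3, 0.3]}
```

View pics/m4.png

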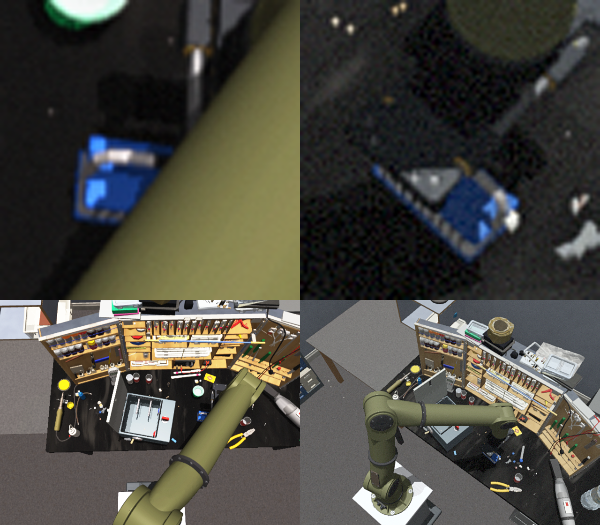

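Side crop: far finger at (545,85), near at (430,180), straddling the bail (490,170). Descend.

Call:
arm_command --pt "-0.2 0 2.2" --pt "-0.3 0 2" --pt "-0.3 0 1.5" --pt "-0.2 0 0.8" --pt "0 0 0.4" --pt "0 0 0.1" --twist '[0.3, 0.3, 0, 0, 0, 0]'

```text
time_s: 10.12
tool_pos: [0.5102, -0.3002, 0.0679]
tool_rot: [-179.2, -2.8, -7.8]
force: [-1.1, 0.2, 0.0]
grip_width: 0.0433
```

```bash
python3 plan.py 4.5 .508,-.3015,.065,-8
```

```text
t 10.125 pos [ 0.5102 -0.3002  0.0679] rot [-179.2   -2.8   -7.8] F [-1.1  0.2  0. ] w 0.0433 q [-10.  22.  46. 105. -21.  59.  37.]
{"translation": [[-0.2, 0.16, 0.29]], "twist": [0.2]}
```

Call:
arm_command --pt "-0.1 0.1 0.2" --pt "0 0 0" --pt "0 0 0" --pt "0 0 0" --pt "0 0 0" --twist '[0, 0, 0, 0, 0]' --grip 0 --force 30

```text
time_s: 10.75
tool_pos: [0.5098, -0.3017, 0.0668]
tool_rot: [-179.2, -2.9, -7.8]
force: [-0.8, -0.1, -1.3]
grip_width: 0.0089
```

Call:
arm_command --pt "0 0 -1" --pt "0 0 -2.5" --pt "0 0 -4" --pt "0 0 -5" --pt "0 0 -4" --pt "0 0 -2.5" --pt "0 0 -1" --pt "0 0 -0.3" --twist '[0, 0, 0, 0, 0, 0, 0, 0]'

```text
time_s: 11.75
tool_pos: [0.4966, -0.3025, 0.2762]
tool_rot: [-179.1, -2.7, -7.9]
force: [0.5, -0.6, -2.4]
grip_width: 0.0088
```

```bash
python3 plan.py 4.5
python3 - <<'E'
from h import *
t=cam('top')['img'];s=cam('side')['img']
def crop(im,x,y,w,h,k): return cv2.resize(im[y:y+h,x:x+w],None,fx=k,fy=k,interpolation=cv2.INTER_CUBIC)
cv2.imwrite('pics/m5.png',np.hstack([crop(t,400,170,80,110,5),crop(s,370,230,80,110,5)]))
E
```

```text
t 11.75 pos [ 0.4966 -0.3025  0.2762] rot [-179.1   -2.7   -7.9] F [ 0.5 -0.6 -2.4] w 0.0088 q [-16.   9.  51.  92.  -9.  80.  29.]
```

View pics/m5.png

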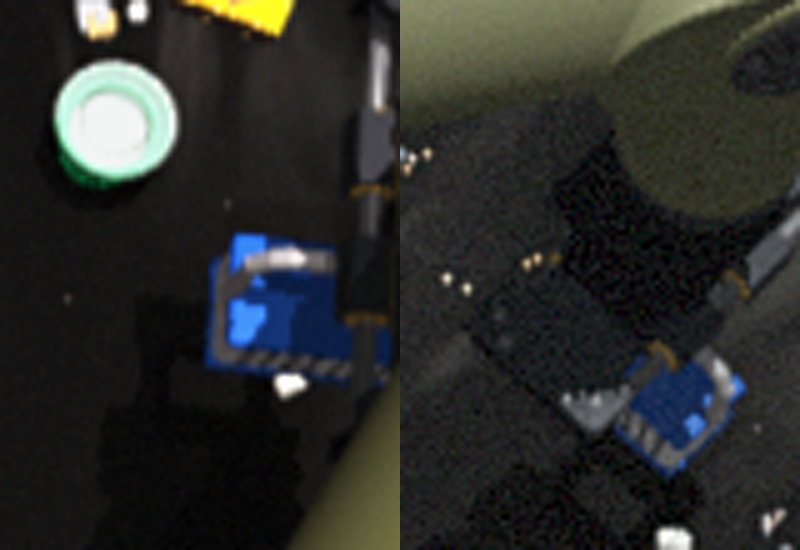

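Run:
```python
from h import *
T=cam('top');S=cam('side')
o=telemetry.get_obs();p=o['tool_pos'];y=np.radians(o['tool_rot'][2])
ex=np.array([np.cos(y),np.sin(y)]);ey=np.array([-np.sin(y),np.cos(y)])
# grasp point
g=p+.019*np.array([-.047*np.cos(y),-.047*np.sin(y),1]);print('g',g)
def rep(n,q): d=(q-g)[:2];print(n,'along bail %.4f across %.4f'%(d@ey,d@ex))
rep('T leg foot',atz(T,400+222/5,170+350/5,g[2]-.042)); rep('T shoulder',atz(T,400+238/5,170+266/5,g[2]-.006)); rep('T wire left of sleeve',atz(T,400+290/5,170+257/5,g[2]))
rep('S leg foot',atz(S,370+272/5,230+455/5,g[2]-.042)); rep('S shoulder',atz(S,370+328/5,230+378/5,g[2]-.006)); rep('S wire',atz(S,370+316/5,230+360/5,g[2]))
# predicted pixels of ideal legs
for n,s in(('+y',1),('-y',-1)):
  for h in(0,-.04):
    q=np.r_[g[:2]+ey*s*.0475,g[2]+h]; a=proj(T,q);b=proj(S,q);print(n,h,'Tcrop',((a[0]-400)*5,(a[1]-170)*5),'Scrop',((b[0]-370)*5,(b[1]-230)*5))
```

```text
g [ 0.49538781 -0.30195279  0.29383217]
T leg foot along bail 0.0532 across -0.0267
T shoulder along bail 0.0571 across -0.0029
T wire left of sleeve along bail 0.0390 across 0.0010
S leg foot along bail -0.0483 across -0.0320
S shoulder along bail -0.0474 across -0.0003
S wire along bail -0.0389 across -0.0000
+y 0 Tcrop (np.float64(267.69548463136175), np.float64(257.0251626269112)) Scrop (np.float64(172.68634224160138), np.float64(236.73798848681741))
+y -0.04 Tcrop (np.float64(240.76056134874818), np.float64(285.4729066531768)) Scrop (np.float64(163.010553677033), np.float64(273.2284613480283))
-y 0 Tcrop (np.float64(517.7196158935647), np.float64(284.27366938917686)) Scrop (np.float64(330.7118111646355), np.float64(372.61339362814624))
-y -0.04 Tcrop (np.float64(480.94068777154405), np.float64(311.71809421076546)) Scrop (np.float64(316.7448683140839), np.float64(406.47042551923704))
```

Legs' feet appear ~30 mm toward the robot from the bail: the canister is tilted about its bail. See whether it is swinging or stuck, with a gentler grip.

Call:
arm_command --pt "0 0 1.5" --pt "0 0 3" --pt "0 0 4" --pt "0 0 3" --pt "0 0 1.5" --pt "0 0 0.5" --pt "0 0 0" --pt "0 0 0" --twist '[0, 0, 0, 0, 0, 0, 0, 0]' --force 8

```text
time_s: 12.95
tool_pos: [0.5002, -0.2992, 0.1291]
tool_rot: [-179.1, -2.1, -7.9]
force: [-0.9, 0.3, -1.9]
grip_width: 0.0097
```

```bash
python3 plan.py 4.5
python3 - <<'E'
from h import *
t=cam('top')['img'];s=cam('side')['img']
def crop(im,x,y,w,h,k): return cv2.resize(im[y:y+h,x:x+w],None,fx=k,fy=k,interpolation=cv2.INTER_CUBIC)
cv2.imwrite('pics/m6.png',np.hstack([crop(t,400,190,80,110,5),crop(s,370,250,80,110,5)]))
E
```

```text
t 12.95 pos [ 0.5002 -0.2992  0.1291] rot [-179.1   -2.1   -7.9] F [-0.9  0.3 -1.9] w 0.0097 q [-13.  17.  49. 103. -16.  66.  34.]
```

View pics/m6.png

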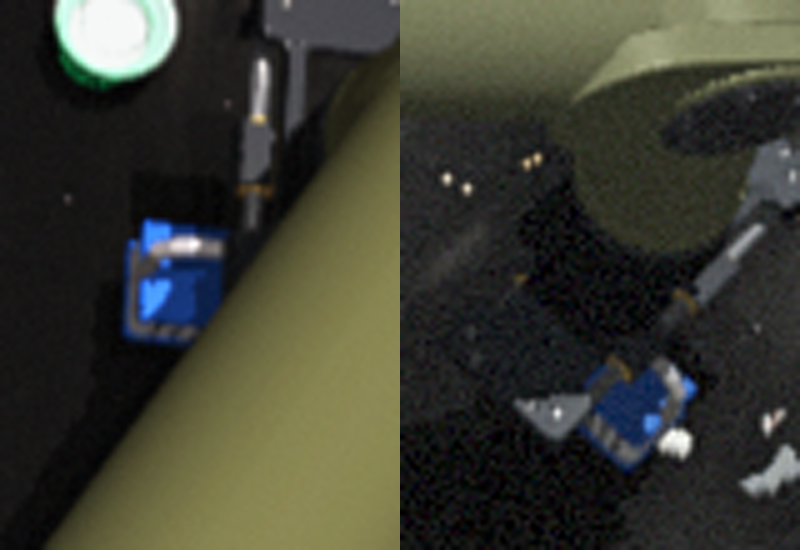

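The canister is in fact nearly upright (compare with the standing view: I had mistaken the body's lower edge for the leg's foot); bail shoulders at T crop (145,258), S crop (682,378). Measure the offset along the bail.

```bash
python3 - <<'E'
from h import *
T=cam('top');S=cam('side')
o=telemetry.get_obs();p=o['tool_pos'];y=np.radians(o['tool_rot'][2])
ey=np.array([-np.sin(y),np.cos(y)]);g=p+.019*np.array([-.037,.005,1])
def rep(n,q): d=(q-g)[:2];print(n,'along %.4f across %.4f'%(d@ey,d@[np.cos(y),np.sin(y)]))
for z in (0,-.01):
 rep('T sh',atz(T,400+147/5,190+258/5,g[2]+z)); rep('S sh',atz(S,370+283/5,250+382/5,g[2]+z))
rep('T bar',atz(T,400+190/5,190+243/5,g[2]+.003));rep('S bar',atz(S,370+268/5,250+368/5,g[2]+.003))
# body +y end: bottom-left-front corner T (124,340); S right-lower corners
rep('T body bl',atz(T,400+124/5,190+340/5,g[2]-.084));rep('S body br',atz(S,370+230/5,250+470/5,g[2]-.084))
rep('T body tl back',atz(T,400+145/5,190+221/5,g[2]-.044));rep('S body tr back',atz(S,370+297/5,250+380/5,g[2]-.044))
np.save('g.npy',g)
E
python3 plan.py 4.5 .50,-.30,.255,-9 .476,.01,.255,-11.7
```

```text
T sh along 0.0575 across -0.0082
S sh along -0.0490 across -0.0010
T sh along 0.0555 across -0.0054
S sh along -0.0475 across 0.0029
T bar along 0.0398 across -0.0001
S bar along -0.0394 across -0.0019
T body bl along 0.0488 across -0.0258
S body br along -0.0491 across -0.0240
T body tl back along 0.0504 across 0.0213
S body tr back along -0.0468 across 0.0222
t 13.15 pos [ 0.5    -0.299   0.1289] rot [-179.1   -2.1   -7.9] F [ 0.4 -0.2 -2.2] w 0.0096 q [-13.  17.  49. 103. -16.  66.  34.]
{"translation": [[0.0, 0.03, -4.2], [0.0, 0.03, -4.2], [0.0, 0.03, -4.2], [-1.03, -4.32, 0.0], [-1.06, -4.31, 0.0], [-1.09, -4.31, 0.0], [-1.12, -4.3, 0.0], [-1.15, -4.29, 0.0], [-1.18, -4.28, 0.0], [-1.21, -4.28, 0.0]], "twist": [0.4, 0.4, 0.4, 0.4, 0.4, 0.4, 0.4, 0.4, 0.4, 0.4]}
```

Body ends are symmetric about the grip (offset ≈ +1 mm along the bail) and it hangs upright. Carry it over the box, in front of the hook tips (box x ≈ -28 mm).

```bash
python3 plan.py 4.5 .50,-.30,.28,-9 .471,.038,.28,-11.7
```

```text
t 13.15 pos [ 0.5    -0.299   0.1289] rot [-179.1   -2.1   -7.9] F [ 0.4 -0.2 -2.2] w 0.0096 q [-13.  17.  49. 103. -16.  66.  34.]
{"translation": [[0.0, 0.03, -3.78], [0.0, 0.03, -3.78], [0.0, 0.03, -3.78], [0.0, 0.03, -3.78], [-1.02, -4.12, 0.0], [-1.04, -4.11, 0.0], [-1.07, -4.1, 0.0], [-1.09, -4.1, 0.0], [-1.12, -4.09, 0.0], [-1.14, -4.08, 0.0]], "twist": [0.3, 0.3, 0.3, 0.3, 0.3, 0.3, 0.3, 0.3, 0.3, 0.3]}
{"translation": [[-1.16, -4.08, 0.0], [-1.19, -4.07, 0.0]], "twist": [0.3, 0.3]}
```

Call:
arm_command --pt "0 0 -2" --pt "0 0 -4" --pt "0 0 -4.5" --pt "0 0 -3" --pt "0 0 -1.5" --pt "-0.5 -2 0" --pt "-1 -4 0" --pt "-1 -4.4 0" --pt "-1.1 -4.4 0" --pt "-1.1 -4.4 0" --twist '[0, 0, 0, 0, 0, 0.5, 0.5, 0.5, 0.5, 0.5]' --force 15

```text
time_s: 14.4
tool_pos: [0.4764, -0.106, 0.293]
tool_rot: [-179.1, -2.5, -11.3]
force: [0.6, -0.4, -1.5]
grip_width: 0.0093
```

```bash
python3 plan.py 4 .471,.038,.28,-11.7
```

```text
t 14.4 pos [ 0.4764 -0.106   0.293 ] rot [-179.1   -2.5  -11.3] F [ 0.6 -0.4 -1.5] w 0.0093 q [-32.  -8.  38. 102.   4.  82.  -6.]
{"translation": [[-0.84, -3.5, 0.32], [-0.85, -3.5, 0.32], [-0.85, -3.5, 0.32], [-0.86, -3.5, 0.32]], "twist": [0.1, 0.1, 0.1, 0.1]}
```

Call:
arm_command --pt "-0.9 -4 0" --pt "-0.8 -3.5 0.2" --pt "-0.8 -3 0.2" --pt "-0.5 -2 0.2" --pt "-0.2 -0.8 0.2" --pt "0 -0.2 0" --pt "0 0 0" --twist '[0.1, 0.1, 0.1, 0.1, 0, 0, 0]'

```text
time_s: 15.28
tool_pos: [0.4698, 0.038, 0.2864]
tool_rot: [-179.1, -2.5, -11.6]
force: [1.0, 0.0, -1.9]
grip_width: 0.0094
```

```bash
python3 plan.py 4 .471,.038,.28,-11.7
```

```text
t 15.275 pos [0.4698 0.038  0.2864] rot [-179.1   -2.5  -11.6] F [ 1.   0.  -1.9] w 0.0094 q [-38.  -9.  27. 104.   4.  81. -23.]
{"translation": [[0.12, -0.02, 0.64]], "twist": [0.1]}
```

Call:
arm_command --pt "0 0 2" --pt "-0.1 0 3.5" --pt "-0.1 0 3.5" --pt "-0.1 0 3.2" --pt "-0.1 0 2.4" --pt "-0.1 0 1.6" --pt "0 0 0.8" --pt "0 0 0.3" --pt "0 0 0" --twist '[0, 0, 0, 0, 0, 0, 0, 0, 0]'

```text
time_s: 16.4
tool_pos: [0.4772, 0.0325, 0.1118]
tool_rot: [-178.9, -2.9, -12.3]
force: [0.4, -0.5, -2.1]
grip_width: 0.0092
```

```bash
python3 plan.py 4 .471,.038,.11,-11.7;  python3 - <<'E'
from h import *
t=cam('top')['img'];s=cam('side')['img']
def crop(im,x,y,w,h,k): return cv2.resize(im[y:y+h,x:x+w],None,fx=k,fy=k,interpolation=cv2.INTER_CUBIC)
cv2.imwrite('pics/m7.png',np.hstack([crop(t,250,180,100,125,4),crop(s,250,190,100,125,4)]))
E
```

```text
t 16.4 pos [0.4772 0.0325 0.1118] rot [-178.9   -2.9  -12.3] F [ 0.4 -0.5 -2.1] w 0.0092 q [-37.  -1.  30. 118.   0.  59. -19.]
{"translation": [[-0.72, -0.41, 0.18]], "twist": [-0.6]}
```

View pics/m7.png

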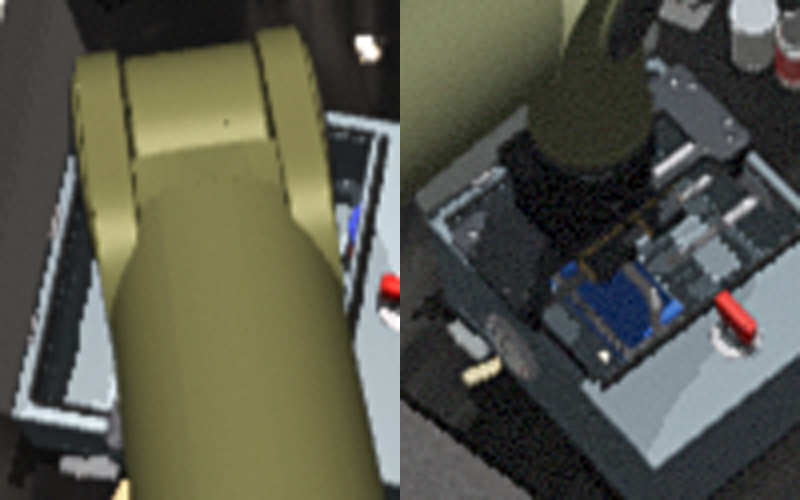

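Side crop: wing (720,298)-(755,335) is parallel to the box's y edges; canister hangs free in front of the tips at box (-20, 22). Shift +5 mm in y, then 53 mm over the tips.

Call:
arm_command --pt "0 -0.3 0" --pt "0 -0.2 0" --pt "0.5 0 0" --pt "1.2 0 0" --pt "1.5 0 0.1" --pt "1.2 0 0.1" --pt "0.7 0 0" --pt "0.2 0 0" --pt "0 0 0" --twist '[-0.3, -0.3, 0, 0, 0, 0, 0, 0, 0]'

```text
time_s: 17.62
tool_pos: [0.5358, 0.0264, 0.1139]
tool_rot: [-179.0, -3.1, -11.7]
force: [-0.1, -0.4, -2.9]
grip_width: 0.0094
```

```bash
cat > bx.py <<'E'
from h import *
o=telemetry.get_obs();b=np.load('box.npy');p=o['tool_pos'];d=p[:2]-b[:2];c,s=np.cos(b[2]),np.sin(b[2])
print('t',o['time_s'],'box xy',(c*d[0]+s*d[1]).round(4),(-s*d[0]+c*d[1]).round(4),'z',p[2].round(4),'rot',np.round(o['tool_rot'],1),'F',np.round(o['force'],1),'w',round(o['grip_width'],4))
E
python3 bx.py
```

```text
t 17.625 box xy 0.0389 0.028 z 0.1139 rot [-179.    -3.1  -11.7] F [-0.1 -0.4 -2.9] w 0.0094
```

Call:
arm_command --pt "-0.3 0 0.6" --pt "-0.3 0 0.6" --pt "-0.1 0 0.5" --pt "0 0 0.3" --pt "0 0 0.2" --pt "0 0 0" --twist '[0, 0, 0, 0, 0, 0]'

```text
time_s: 18.38
tool_pos: [0.5285, 0.0286, 0.0897]
tool_rot: [-178.9, -3.0, -11.6]
force: [0.7, 1.1, -2.2]
grip_width: 0.0095
```

```bash
python3 bx.py
```

```text
t 18.375 box xy 0.0312 0.0288 z 0.0897 rot [-178.9   -3.   -11.6] F [ 0.7  1.1 -2.2] w 0.0095
```

Force nearly unchanged; lower a touch more and watch for the load coming off.

Call:
arm_command --pt "0 0 0.2" --pt "0 0 0.2" --pt "0 0 0" --twist '[0, 0, 0]'

```text
time_s: 18.75
tool_pos: [0.5292, 0.0287, 0.0898]
tool_rot: [-178.8, -3.0, -11.7]
force: [0.8, 0.3, -1.8]
grip_width: 0.0094
```

```bash
python3 bx.py;python3 - <<'E'
from h import *
s=cam('side')['img'];s2=cam('side')['img']
cv2.imwrite('pics/m8.png',cv2.resize(s[195:295,260:380],None,fx=6,fy=6,interpolation=cv2.INTER_CUBIC))
E
```

```text
t 18.75 box xy 0.032 0.0289 z 0.0898 rot [-178.8   -3.   -11.7] F [ 0.8  0.3 -1.8] w 0.0094
```

View pics/m8.png

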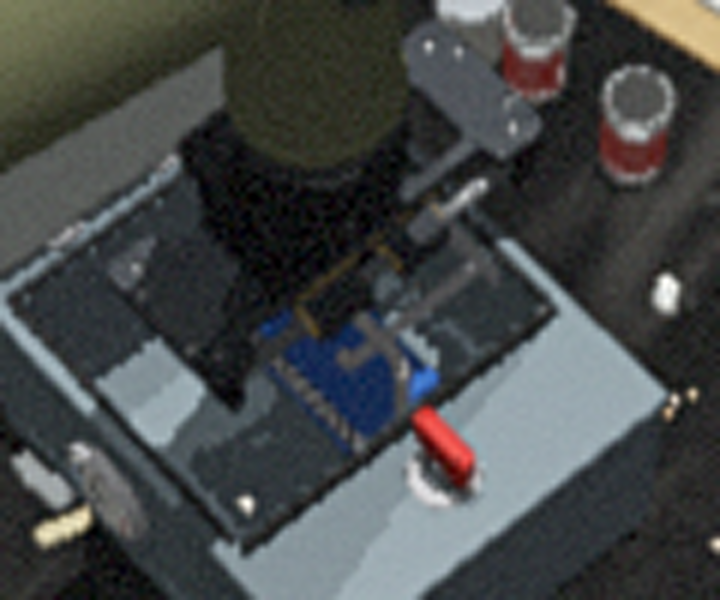

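Right prong's tip (350,355) lies inside the bail's leg (405,370), and z stopped at the predicted seat height. Release gently.

Call:
arm_command --pt "0 0 0.2" --pt "0 0 0.1" --pt "0 0 0" --pt "0 0 0" --pt "0 0 0" --twist '[0, 0, 0, 0, 0]' --force 3

```text
time_s: 19.48
tool_pos: [0.5298, 0.029, 0.0869]
tool_rot: [-178.8, -3.0, -11.6]
force: [-2.0, -1.2, 3.4]
grip_width: 0.0096
```

Call:
arm_command --pt "0 0 0" --pt "0 0 0" --pt "0 0 0" --twist '[0, 0, 0]' --grip 30

```text
time_s: 19.85
tool_pos: [0.5302, 0.0289, 0.0863]
tool_rot: [-178.8, -3.0, -11.6]
force: [-0.2, -0.7, -0.5]
grip_width: 0.025
```

```bash
python3 bx.py
```

```text
t 19.85 box xy 0.0328 0.0293 z 0.0863 rot [-178.8   -3.   -11.6] F [-0.2 -0.7 -0.5] w 0.025
```

Call:
arm_command --pt "0 0 -1" --pt "0.1 0 -2" --pt "0.1 0 -3" --pt "0.2 0 -4.5" --pt "0.3 0 -5.5" --pt "0.3 0 -5.5" --pt "0.3 0 -5.5" --pt "0.3 0 -5" --pt "0.1 0 -2.5" --pt "0 0 -0.8" --twist '[0, 0, 0, 0, 0, 0, 0, 0, 0, 0]'

```text
time_s: 21.1
tool_pos: [0.525, 0.0199, 0.4565]
tool_rot: [-178.7, -3.4, -11.8]
force: [-0.0, -0.5, -0.1]
grip_width: 0.0262
```

```bash
python3 bx.py
python3 - <<'E'
from h import *
s=cam('side')['img'];t=cam('top')['img']
c=lambda s,x,y:cv2.resize(s[y:y+125,x:x+100],None,fx=4,fy=4,interpolation=cv2.INTER_CUBIC)
cv2.imwrite('pics/m9.png',np.hstack([c(t,270,180),c(s,260,180)]))
E
```

```text
t 21.1 box xy 0.0296 0.0195 z 0.4565 rot [-178.7   -3.4  -11.8] F [-0.  -0.5 -0.1] w 0.0262
```

View pics/m9.png

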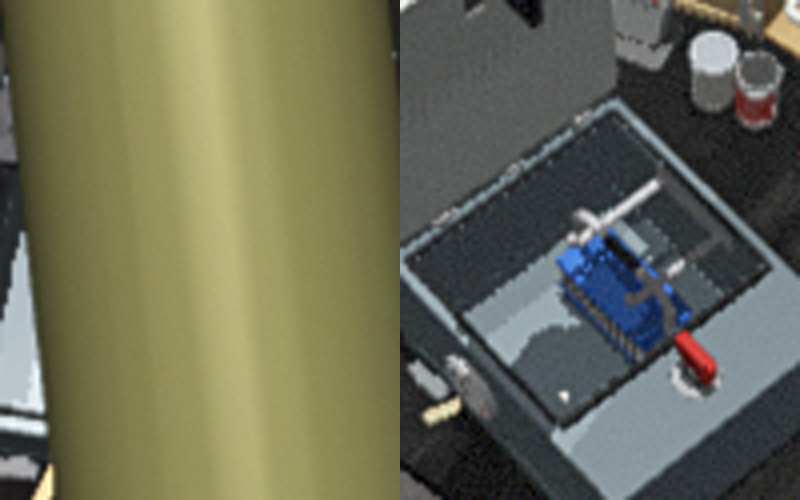

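Canister hangs on both prongs (bail crop (580,230)→(680,315)), wing lined up (red bar parallel to box y). Now over the panel to its outer side.

```bash
cat > plan2.py <<'E'
from h import *
import sys,json
from scipy.spatial.transform import Rotation as Ro
# plan2.py step_cm bx,by,z[,yaw] ... | or  th:deg  (pushing pose at panel angle)
o=telemetry.get_obs();b=np.load('box.npy');c,s=np.cos(b[2]),np.sin(b[2]);M=np.array([[c,-s],[s,c]])
p=np.array(o['tool_pos']);R=Ro.from_euler('xyz',o['tool_rot'],degrees=True).as_matrix()
q=M.T@(p[:2]-b[:2]);print('t',round(o['time_s'],2),'box',q.round(4),'z',p[2].round(4),'rot',np.round(o['tool_rot'],1),'F',np.round(o['force'],1),'w',round(o['grip_width'],3),'q',np.round(o['qpos']))
step=float(sys.argv[1]);rows=[]
for a in sys.argv[2:]:
    if a.startswith('th:'):
        t=np.radians(float(a[3:])); g=np.array([-.055,.118-.19*np.cos(t)+.0125*np.sin(t),.1365+.19*np.sin(t)+.0025*np.cos(t)])
    else: g=np.array([float(v) for v in a.split(',')])
    w=np.r_[M@g[:2]+b[:2],g[2]]; d=(w-p)*100; n=max(1,int(np.ceil(np.linalg.norm(d)/step-1e-3)))
    rows+=[(R.T@d/n).round(1).tolist()]*n; p=w
print(json.dumps(rows))
E
python3 plan2.py 5 -.055,.17,.45 -.055,.17,.33
```

```text
t 21.2 box [0.0294 0.0195] z 0.4552 rot [-178.7   -3.3  -11.8] F [-0.3  0.4  0.5] w 0.025 q [-37.  -1.  32.  79.   0.  98. -17.]
[[-2.1, -3.8, 0.1], [-2.1, -3.8, 0.1], [-2.1, -3.8, 0.1], [-2.1, -3.8, 0.1], [-0.2, 0.1, 4.0], [-0.2, 0.1, 4.0], [-0.2, 0.1, 4.0]]
```

Call:
arm_command --pt "-1.5 -2.5 0" --pt "-2.1 -3.8 0" --pt "-2.1 -3.8 0" --pt "-2 -3.4 0" --pt "-0.8 -1.6 0.5" --pt "-0.2 -0.2 2.5" --pt "-0.2 0 3" --pt "-0.1 0 2.8" --pt "-0.1 0 1.5" --pt "0 0 0.6" --twist '[0, 0, 0, 0, 0, 0, 0, 0, 0, 0]' --grip 0 --force 20

```text
time_s: 22.45
tool_pos: [0.4691, 0.1871, 0.3272]
tool_rot: [-179.6, -2.5, -12.3]
force: [0.1, 0.5, 0.9]
grip_width: 0.0006
```

```bash
python3 plan2.py 4 -.055,.145,.33 th:85 th:76 th:67 th:58 th:50
```

```text
t 22.45 box [-0.0591  0.1718] z 0.3272 rot [-179.6   -2.5  -12.3] F [0.1 0.5 0.9] w 0.001 q [-46.  -4.  20.  96.   3.  85. -39.]
[[0.4, 2.7, -0.3], [0.0, 3.1, 0.4], [0.0, 3.0, 0.4], [-0.0, 2.9, 0.9], [-0.0, 2.7, 1.3], [-0.0, 2.3, 1.5]]
```

Call:
arm_command --pt "0.2 1.6 0" --pt "0.1 2 0" --pt "0 2.4 0.2" --pt "0 2.6 0.4" --pt "0 2.6 0.7" --pt "0 2.5 1" --pt "0 2.4 1.2" --twist '[0, 0, 0, 0, 0, 0, 0]'

```text
time_s: 23.32
tool_pos: [0.4386, 0.0182, 0.2928]
tool_rot: [-179.1, -2.8, -12.4]
force: [0.4, 0.8, 0.5]
grip_width: 0.0006
```

```bash
python3 plan2.py 4 th:48 th:40 th:32 th:25 th:18
```

```text
t 23.32 box [-0.0547  0.0002] z 0.2928 rot [-179.1   -2.8  -12.4] F [0.4 0.8 0.5] w 0.001 q [-39. -15.  27. 107.   7.  83. -25.]
[[-0.1, 0.0, 1.3], [-0.1, 2.0, 1.9], [-0.1, 1.7, 2.1], [-0.1, 1.3, 2.0], [-0.1, 1.0, 2.1]]
```

Call:
arm_command --pt "0.4 0.3 1" --pt "0.4 0.8 1.4" --pt "0.4 1.2 1.5" --twist '[0, 0, 0]'

```text
time_s: 23.7
tool_pos: [0.4474, -0.0104, 0.2528]
tool_rot: [-179.0, -2.9, -12.6]
force: [-0.3, 1.0, 0.4]
grip_width: 0.0001
```

```bash
python3 plan2.py 4 th:36 th:28 th:20 th:12
python3 - <<'E'
from h import *
s=cam('side')['img'];t=cam('top')['img']
c=lambda s,x,y:cv2.resize(s[y:y+160,x:x+130],None,fx=3,fy=3,interpolation=cv2.INTER_CUBIC)
cv2.imwrite('pics/m10.png',np.hstack([c(t,240,150),c(s,240,150)]))
E
```

```text
t 23.7 box [-0.0403 -0.026 ] z 0.2528 rot [-179.    -2.9  -12.6] F [-0.3  1.   0.4] w 0.0 q [-38. -13.  31. 111.   7.  78. -21.]
[[-1.5, 0.3, 0.2], [-0.1, 1.6, 2.2], [-0.1, 1.3, 2.4], [-0.1, 0.9, 2.5]]
```

View pics/m10.png

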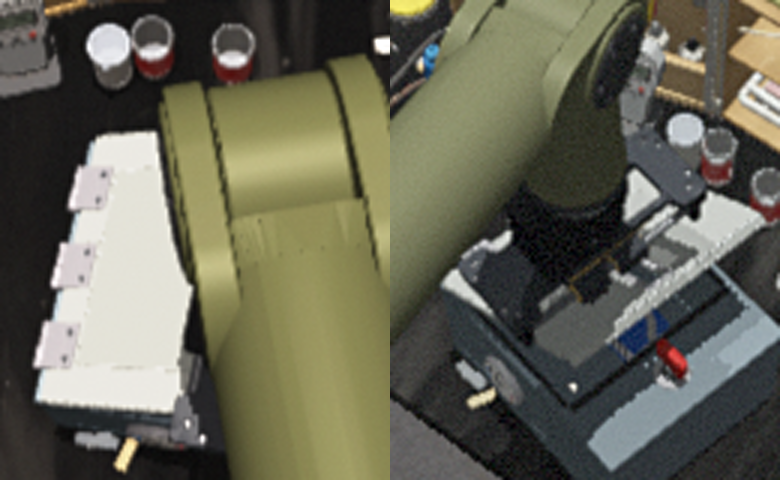

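The panel is following (free edge over the opening, side crop (620,335)-(765,210), about 40°), wing ahead at (672,357). Continue down.

Call:
arm_command --pt "-0.2 1 1.2" --pt "-0.1 1.2 1.7" --pt "-0.1 1 2" --pt "-0.1 0.8 1.8" --pt "-0.1 0.5 1.2" --twist '[0, 0, 0, 0, 0]'

```text
time_s: 24.42
tool_pos: [0.434, -0.0563, 0.1669]
tool_rot: [-179.2, -2.8, -12.6]
force: [-0.6, 0.9, 0.3]
grip_width: 0.0004
```

```bash
python3 plan2.py 4 th:16 th:8 th:0
```

```text
t 24.43 box [-0.0441 -0.0737] z 0.1669 rot [-179.2   -2.8  -12.6] F [-0.6  0.9  0.3] w 0.0 q [-35. -12.  36. 119.   7.  68. -15.]
[[-1.0, -1.3, -2.5], [-0.1, 0.8, 2.6], [-0.1, 0.4, 2.6]]
```

Call:
arm_command --pt "-0.1 0 0.8" --pt "-0.1 0 0.7" --pt "-0.1 0 0.5" --pt "0 0 0.4" --twist '[0, 0, 0, 0]'

```text
time_s: 24.92
tool_pos: [0.4319, -0.0561, 0.1415]
tool_rot: [-179.2, -2.8, -12.6]
force: [-4.1, -1.0, 6.2]
grip_width: 0.0009
```

```bash
python3 plan2.py 4
```

```text
t 24.93 box [-0.0462 -0.0738] z 0.1415 rot [-179.2   -2.8  -12.6] F [-4.1 -1.   6.2] w 0.001 q [-35. -10.  37. 121.   7.  64. -14.]
[]
```

Call:
arm_command --pt "0 0 0.4" --pt "0 0 0.5" --pt "0 0 0.6" --pt "0 0 0.6" --twist '[0, 0, 0, 0]'

```text
time_s: 25.42
tool_pos: [0.432, -0.0562, 0.1389]
tool_rot: [-178.9, -2.1, -12.6]
force: [-23.4, -1.1, 52.4]
grip_width: -0.0001
```

```bash
python3 plan2.py 4
```

```text
t 25.43 box [-0.046  -0.0739] z 0.1389 rot [-178.9   -2.1  -12.6] F [-23.4  -1.1  52.4] w -0.0 q [-35. -10.  37. 121.   6.  64. -13.]
[]
```

Hard stop at z 0.1389 (flush height 0.139) at 52 N; relax to about 20 N.

Call:
arm_command --pt "0 0 0.3" --pt "0 0 0.3" --pt "0 0 0.3" --twist '[0, 0, 0]'

```text
time_s: 25.8
tool_pos: [0.432, -0.0562, 0.1393]
tool_rot: [-178.7, -1.8, -12.7]
force: [-11.3, -0.2, 25.5]
grip_width: 0.0003
```

```bash
python3 plan2.py 4
python3 - <<'E'
from h import *
for i in range(4): c=cam('side')
E
python3 plan2.py 4
python3 - <<'E'
from h import *
c=cam('side'); b=np.load('box.npy');cc,ss=np.cos(b[2]),np.sin(b[2])
W=lambda x,y,z:[b[0]+cc*x-ss*y,b[1]+ss*x+cc*y,z]
# red wing blob long axis vs predicted upright wing along box y
im=c['img'].astype(int);u,v=proj(c,W(0,-.084,.16));m=((im[...,2]>120)&(im[...,1]<70)&(im[...,0]<70)).astype(np.uint8)
m[:, :int(u)-25]=0;m[:,int(u)+25:]=0;m[:int(v)-25]=0;m[int(v)+25:]=0
pts=cv2.findNonZero(m);print('pred',u,v,'red px',0 if pts is None else len(pts), None if pts is None else cv2.minAreaRect(pts))
print([proj(c,W(0,-.084+s*.017,.168)) for s in(-1,1)])
E
```

```text
t 25.8 box [-0.0461 -0.0739] z 0.1393 rot [-178.7   -1.8  -12.7] F [-11.3  -0.2  25.5] w 0.0 q [-35.  -9.  38. 121.   5.  65. -13.]
[]
t 26.0 box [-0.0461 -0.0739] z 0.1393 rot [-178.7   -1.8  -12.7] F [-11.2   0.1  26.3] w 0.0 q [-35.  -9.  38. 121.   5.  65. -13.]
[]
pred 334.64518328774244 268.921125501069 red px 2 ((338.0, 270.5), (1.0, 0.0), -90.0)
[(np.float64(339.07201475569883), np.float64(272.0572798230541)), (np.float64(330.31995886703305), np.float64(263.05019689647446))]
```

The force is steady at 26 N and the height barely changed from 52 N, so the panel is on its hard stop. Handing in.

```bash
python3 -c "
from h import *
print(env.sign_off())"
```

```text
the job is handed in; nothing more can be done
None
```

The job is handed in at about 26 s of the 72 s allowed. The panel is shut with the gripper still pressing it, and the fastener is left unlocked for you.

- **Wing:** gripped and turned about 56° clockwise to a tool yaw of −12.6°. I fitted the box's yaw at −11.7°, so it is lined up to within about 1°. In later pictures it stood parallel to the box's y, and the panel came down past the height where a crossed wing would have stopped it.
- **Canister:** picked up by its sleeve, lowered in front of the tips, slipped over them and released. The picture afterwards showed the bail resting across both prongs.
- **Panel:** swung shut and pressed to a hard stop with the tool tip at z = 0.139 m, the calculated flush height. Easing the push from 52 N to 25 N changed the height by only 0.4 mm. The force held steady at about 26 N at hand-in, well above the 8–9 N the gasket needs.
- **Bystanders:** the path stayed clear of the cup and bottles. I did not measure their final positions.

**What was not confirmed:**
- My last check, looking for the red wing standing out of the slot, failed. Only 2 red pixels were found, probably because the gripper hides it. That the wing came through the slot rests on the panel's height and force, not on a picture.
- The canister could not be seen once the panel was shut.
- The brief 52 N push went through the fingers. The 40 N limit names the arm and the gripper's body, and I took it not to cover the fingers.

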